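# Drive a gib-head taper key tight between pulley hub and shaft

## Task

Take the gib-head taper key out of the key rack, put its thin end down into the keyway between the pulley hub and the upright shaft, and drive it with repeated firm taps or pushes of about 14 N on its head (never over 20 N, or the hub may crack) until it is wedged tight and stops sinking; a twisted key binds too early, springs loose when let go and sinks on at the next tap. Leave the key standing in the keyway, and leave the plain key in the rack and the other things on the bench alone.

Things in the scene. Friction and masses are not known exactly. Their poses are not given: they have to be found in the camera images.
- gib_key: Steel gib-head taper key, 80 mm tall, 12 mm wide (y), about 120 g, upright in either rack pocket. Origin on its thin lower end, z up. Flat back at x = -5.5 mm; front tapers 1 in 10, so thickness along x is 8 mm at z = 0 and 14 mm at z = 60; the lowest 6 mm are bevelled by 2 mm. Above z = 60 the head: x -5.5 to 10.5 mm, 12 mm wide, 20 mm high, overhanging to +x. Grip the head across y.
- key_head (a point): Centre of the top face of the gib key's head, at (2.5, 0, 80) mm in the key's frame.
- plain_key: Plain straight steel key without a head, 12 x 12 x 75 mm, origin at the centre of its underside, standing in the other rack hole. Not needed; stays there.
- key_rack: Fixed grey plastic block 110 x 50 x 35 mm, origin at the centre of its underside. Two open pockets 14 x 14.5 mm, 30 mm deep, at x = -24 and +24 mm; a key stands in each, 5 mm above the bench, with the rack's yaw (key x along rack x).
- shaft: Fixed fixture: round grey base, radius 52 mm, 12 mm high, with an upright steel shaft 34 mm in diameter, its top 66 mm above the bench. Origin at the centre of the base's underside. On its +x side the shaft has a flat keyseat, a vertical plane at x = 13 mm, 14 mm wide.
- keyseat (a point): Point on the shaft's keyseat plane, middle of its width, at (13, 0, 64) mm in the shaft's frame, level with the hub's top.
- hub: Fixed aluminium pulley round the shaft, 84 mm diameter, 52 mm high, top 64 mm above the bench, same yaw as the shaft; origin at the centre of its underside. It sits up to 1.3 mm off the shaft's centre along x, differently each time, so the gap for the key is 10.2 to 12.8 mm at the top and the key binds with its thin end 22 to 48 mm below the hub's top.
- keyway (a point): Middle of the top edge of the hub's keyway floor (faces the keyseat), at (24.5, 0, 52) mm in the hub's frame. The keyway is 14 mm wide, open on top; its floor leans 1 in 10 to match the key. Key x goes along shaft x: flat back to the shaft, head overhang outward. Oiled faces (friction 0.2 to 0.3) let a wedged key hold itself; once it binds, the push rises to 15 N within 1 mm.
- screwdriver: Screwdriver, 182 mm long, lying loose; leave it.
- ferrule_tin: Round white tin, 65 mm across, 53 mm high, loose; leave it.
- pipette_bulb: Black rubber bulb, 44 mm across, 56 mm high, loose; leave it.
- tape_roll: Roll of tape, 100 mm across, 25 mm high, loose; leave it.
- strip_top (a point): Upper end of the proud part of a rounded brass strip, 6 mm wide, sprung into the middle of the keyway floor, at (19.5, 0, 42) mm in the hub's frame, 10 mm below the hub's top. It stands 4 mm out of the floor, with a 45 degree lead-in above; the key's foot pushes it back. It presses the key's back to the shaft with 4 to 6 N, so the key does not drop and slides at a push of 1 to 5 N until it binds.
Things that resemble listed ones, but are neither listed nor needed, are in the scene too. Leave any turquoise look-alike of the gib_key alone. Leave any turquoise look-alike of the shaft alone.

How it is judged (in metres and radians):
On the way, in this order (a step that is already met when the one before it is completed fails the run):
1. the gib key is lifted out of the rack (height (world z) of gib_key above 0.07 m), for 0.1 s.
2. the gib key's thin end is in the keyway, at least 16 mm below the hub's top (z of gib_key in the frame of shaft below 0.048 m and horizontal distance between gib_key and keyseat below 0.012 m), for 0.2 s.
At the end, for the whole second after the job is handed in: The gib key stands upright (within 5 degrees) in the keyway, thin end at least 16 mm below the hub's top, at rest and wedged tight: more than 14 N of contact force between key and shaft remain after letting go (taps of 10 N or more on the head, repeated until it no longer sinks, leave that) (all of step 2 and angle between gib_key's own z axis and vertical below 0.09 rad and linear speed of gib_key below 0.01 m/s and contact force between gib_key and shaft above 14 N); the robot touches nothing.
It fails at once if the key is driven so hard that the hub cracks (over 45 N between key and shaft; a push of some 25 N or more on the head) (contact force between gib_key and shaft above 45 N).
It fails at once if the plain key is disturbed by more than 20 mm (distance of plain_key from where it was at the start of the episode above 0.02 m).
It fails at once if a bystander is moved by more than 30 mm (distance of any of screwdriver, ferrule_tin, pipette_bulb, tape_roll from where it was at the start of the episode above 0.03 m).
It also fails if it takes over 51 s, if anything falls off the work surface, if the arm or the gripper's body presses on something with over 40 N, if the wrist force passes 120 N, or if a joint passes its speed limit or range.

## Robot

A 6-joint arm with a two-finger parallel gripper is mounted at the origin on a cart in front of the work surface, level with it; the furniture and walls round the work are solid. World frame = base frame: x ahead of the robot, y to its left, z up, the work surface at z = 0. Lengths are in mm, angles in rad, forces in N, time in s.
With the tool pointing down it reaches from about 325 to 875 mm from the base axis. Payload 4.4 kg.
Tool frame: the origin (TCP) lies midway between the tips of the shut fingers; the grasp point (between the pads) lies pinch_z behind it (pinch_z is the distance from the TCP to the grasp point, in mm); z points along the fingers, x is the direction in which the jaws open and shut, and the axes are right-handed (so a half turn about z gives the same grasp; the last joint's range is limited). The gripper opens to 85 mm and grips with 20 to 120 N. Pads are 22 mm wide; open, the fingers measure 114 mm over their backs; the gripper's body (76 mm by 85 mm) begins 54 mm behind the grasp point. The pads swing forward as they close: fully open they stand 13 mm farther back than shut.
Start: joints at [-1.276, 0.207, 1.542, -0, 1.393, -0.15], TCP at [247.917, -518.811, 231.282] pointing down, gripper open.
Joint ranges: [-2.73, 2.73], [-0.86, 2.22], [0.23, 2.46], [-1.11, 4.25], [0.08, 2.63], [-2.82, 2.82]. Speed limits (rad/s): [2.79, 2.79, 3.14, 3.14, 3.14, 3.14].

## Interface

Orientations are given as a unit quaternion [w, x, y, z].
In Python, from plant import get_obs, capture, camera_model, close_job, pinch_z gives the robot as it stands. The module is installed in compiled form; this text tells all that it offers.
- The arm moves only by the tool carry_out, never from a script. Its argument "commands" is a list of rows, each a list of 7 numbers: the opening in per cent of the stroke, from 0 (shut) to 100 (fully open), then the shift along the tool's x, y, z in cm, then the turn, a rotation vector about the tool's x, y, z in rad. In form: [[hand, x, y, z, rx, ry, rz], ...]. A call has 1 to 5 rows; each row is the pose to reach, as a shift and turn from the pose commanded when the call began, along the tool's axes at that moment; what a row does not reach only later rows make up. A row lasts 1/8 s, in which the tool goes at most 62.5 mm and 10.7 degrees, less where a joint would pass 70% of its speed; a pose out of reach is approached as far as the arm can. A call with a gripper value outside its range is refused whole. The fingers move at their own pace and stop on an object; "newtons" is the grip in N (left out, the last holds). Time passes only in rows, so rows that repeat a pose let the fingers close. It gives the time, the measured TCP pose, the force and the opening at its end, in the units of the state.
- get_obs(): the state, without advancing time (a new reading comes with each control period).
- capture(name): name is "scene" or "top" or "wrist"; returns the picture (420x560x3 uint8, red, green, blue); there is no depth.
- camera_model(name): a dict with "intrinsics" (3x3 intrinsics, pixels), "dist" ([k1, k2, p1, p2, k3] as OpenCV has them; the pictures are not rectified), "rvec" (rotation vector, rad) and "tvec" (3), from world to camera coordinates, as OpenCV has them; the wrist camera has in their place "hand_eye" (4x4, takes a point from camera to tool coordinates, whose origin is the TCP and whose axes are the tool frame's). Camera axes: x right, y down, z forward; pixel columns grow to the right and rows downward; lengths in mm; the calibration is good to about 2 mm. A picture is of the moment at which its call begins: read the wrist's pose just before it. camera_model takes no time and is no camera call.
- close_job(): hands the job in, once; it reports no verdict.
The state is a dict: "time_s": time; "joint_positions": joint angles; "joint_velocities": joint speeds; "tau": joint torques, N m; "eef_pos": TCP position; "orientation": TCP orientation; "force": force on the tool from outside, world axes, zero at the start; "ft_torque": the same for the moment, N m; "gripper_width": finger opening in mm.
Only numpy, scipy, OpenCV 4.12 (cv2) and the standard library are available. Lean on these libraries where they do the work, as an engineer would, in place of code of your own. Each camera call takes 0.05 s, during which the arm holds its last target.

## Working session

There is one attempt and no reset: what is moved stays moved. The work goes in short steps, Python scripts to look and compute and a tool call to move; the robot and the scene stay as the last step left them, time stands still between calls to the robot, and variables do not carry over. Pictures are saved under pics/ and viewed, and the job is handed in when it is done.

Besides the shell and the picture viewer there is one more tool, called after "Call:" as name([rows], argument=value, ...), one row to a line, values as JSON. carry_out: Moves the arm, as the interface text tells. Its arguments: {"type":"object","properties":{"commands":{"type":"array"},"newtons":{"type":"number"}},"required":["commands"]}

```bash
mkdir -p pics
python3 - <<'E'
from plant import *
import cv2
o=get_obs();print(o,pinch_z)
for n in ["scene","top"]:
    cv2.imwrite(f"pics/{n}0.png",capture(n)[:,:,::-1]);print(n,camera_model(n))
print(camera_model("wrist"))
E
```

```text
{'time_s': 0.0, 'joint_positions': array([-1.27549401e+00,  2.07445783e-01,  1.54293955e+00, -2.86086339e-05,
        1.39348874e+00, -1.50482221e-01]), 'joint_velocities': array([ 0.00030997, -0.00139619, -0.00136996, -0.00072074, -0.00052292,
       -0.00021414]), 'tau': array([-3.15045270e-05, -3.83033431e+01, -2.91596514e+01, -3.05965523e-04,
        1.06285117e-02, -1.71225184e-05]), 'eef_pos': array([ 247.6913717 , -518.08824487,  230.11794345]), 'orientation': array([-7.35486752e-04,  8.45922159e-01, -5.33305166e-01, -8.72053084e-04]), 'force': array([ 0.01793037,  0.57618447, -0.87011922]), 'ft_torque': array([ 0.00024707,  0.00657901, -0.06515448]), 'gripper_width': 85.21495929862591} 18.700000000000003
scene {'intrinsics': array([[452.17080499,   0.        , 273.62585833],
       [  0.        , 452.17080499, 221.8509668 ],
       [  0.        ,   0.        ,   1.        ]]), 'dist': array([-0.08691784,  0.        ,  0.        ,  0.        ,  0.        ]), 'rvec': array([ 0.86488604, -2.24994622,  1.38202166]), 'tvec': array([284.36325606, 258.79215449, 514.23369647])}
top {
[... 269 characters left out ...]
879, -2.17642924,  0.09568909]), 'tvec': array([-142.4785298 ,  490.55841616,  885.61261384])}
{'intrinsics': array([[333.66887031,   0.        , 281.04324732],
       [  0.        , 333.66887031, 206.67614332],
       [  0.        ,   0.        ,   1.        ]]), 'dist': array([-0.05016116,  0.        ,  0.        ,  0.        ,  0.        ]), 'hand_eye': array([[ 9.99999624e-01, -3.40379185e-04,  7.97771252e-04,
        -2.54019494e-01],
       [ 1.01562192e-04,  9.59404235e-01,  2.82034577e-01,
        -7.18408211e+01],
       [-8.61383818e-04, -2.82034390e-01,  9.59403909e-01,
        -1.41645765e+02],
       [ 0.00000000e+00,  0.00000000e+00,  0.00000000e+00,
         1.00000000e+00]])}
```

View pics/top0.png

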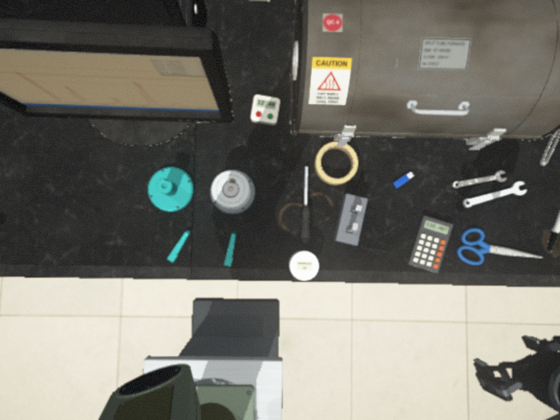

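View pics/scene0.png

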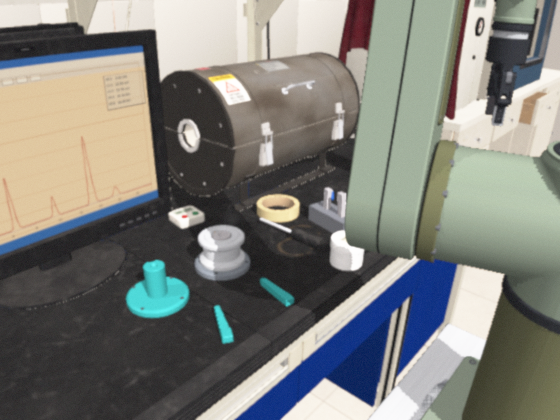

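```bash
cat > h.py <<'E'
import numpy as np,cv2
from scipy.spatial.transform import Rotation as R
from plant import *
def px2w(cam,uv,z,pose=None):
    m=camera_model(cam)
    p=cv2.undistortPoints(np.array(uv,float).reshape(-1,1,2),m["intrinsics"],m["dist"]).reshape(-1,2)
    d=np.c_[p,np.ones(len(p))]
    if cam=="wrist":
        o=pose; q=o["orientation"]; Rt=R.from_quat([q[1],q[2],q[3],q[0]]).as_matrix()
        H=m["hand_eye"]; Rw=Rt@H[:3,:3]; c=o["eef_pos"]+Rt@H[:3,3]
    else:
        Rw=cv2.Rodrigues(m["rvec"])[0].T; c=-Rw@m["tvec"]
    d=d@Rw.T
    return c+d*((z-c[2])/d[:,2])[:,None]
def w2px(cam,P,pose=None):
    m=camera_model(cam);P=np.array(P,float).reshape(-1,3)
    if cam=="wrist":
        o=pose; q=o["orientation"]; Rt=R.from_quat([q[1],q[2],q[3],q[0]]).as_matrix()
        H=m["hand_eye"]; Rw=Rt@H[:3,:3]; c=o["eef_pos"]+Rt@H[:3,3]
        Rc=Rw.T; t=-Rc@c; rv=cv2.Rodrigues(Rc)[0]
    else: rv,t=m["rvec"],m["tvec"]
    return cv2.projectPoints(P,rv,t,m["intrinsics"],m["dist"])[0].reshape(-1,2)
E
python3 - <<'E'
from h import *
a=cv2.imread("pics/top0.png")[185:250,325:380];b=cv2.imread("pics/top0.png")[160:225,205:260]
s=cv2.imread("pics/scene0.png")
cv2.imwrite("pics/z0.png",np.hstack([cv2.resize(x,None,fx=7,fy=7,interpolation=2) for x in (a,b)]))
cv2.imwrite("pics/z1.png",cv2.resize(s[175:285,185:365],None,fx=4.4,fy=4.4,interpolation=2))
print(px2w("top",[[350,220],[232,190],[304,265]],[35,66,0] and 40))
E
```

```text
[[ 475.10508005 -303.46819844   40.        ]
 [ 537.04340891  -34.05866946   40.        ]
 [ 371.43403813 -200.48566632   40.        ]]
```

View pics/z0.png

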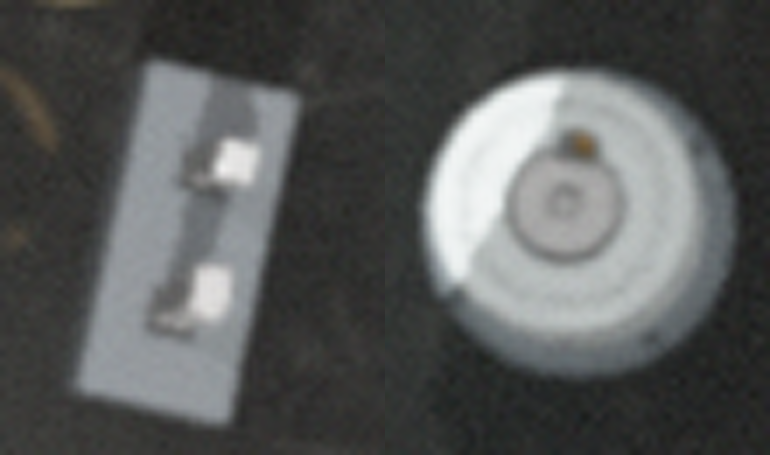

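View pics/z1.png

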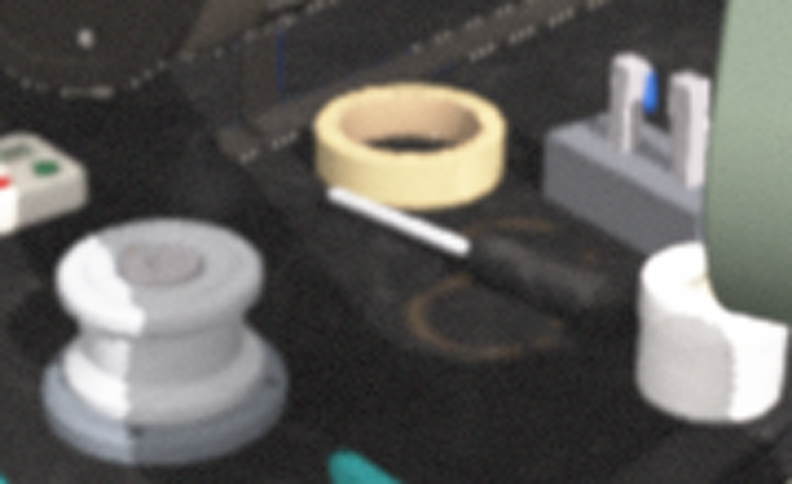

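Run:
```python
from h import *
c=np.array([[150,60],[300,97],[75,390],[232,425]])/7+[325,185]
W=px2w("top",c,35);print(W)
d=(W[0]-W[2]+W[1]-W[3]);print("rack yaw",np.arctan2(d[1],d[0]),W.mean(0))
e=(W[0]-W[1]+W[2]-W[3]);print(np.arctan2(e[1],e[0])-np.pi/2)
print("key near",px2w("top",[[210/7+325,292/7+185],[236/7+325,163/7+185]],85))
s=px2w("top",[[180/7+205,205/7+160]],66);k=px2w("top",[[196/7+205,143/7+160]],60);print(s,k,np.arctan2(*(k-s)[0,1::-1]))
o=get_obs();q=o["orientation"];print(R.from_quat([q[1],q[2],q[3],q[0]]).as_matrix())
```

```text
[[ 535.80410937 -295.76692613   35.        ]
 [ 524.7966713  -345.17046807   35.        ]
 [ 427.40839714 -272.38493351   35.        ]
 [ 417.20412934 -323.66801515   35.        ]]
rack yaw -0.2048934463206974 [ 476.30332679 -309.24758572   35.        ]
-0.20763433063257142
key near [[ 458.93397733 -304.47875387   85.        ]
 [ 498.90639501 -312.18520126   85.        ]]
[[535.58891212 -33.44545272  66.        ]] [[556.15888179 -37.4022645   60.        ]] -0.19003743658729427
[[ 4.31192427e-01 -9.02259794e-01 -5.95635732e-04]
 [-9.02257648e-01 -4.31192718e-01  1.99401545e-03]
 [-2.05595376e-03 -3.22387469e-04 -9.99997835e-01]]
```

Call:
carry_out([
  [100,-1.8,-5.9,1.2,0,0,0.13],
  [100,-3.6,-11.8,2.4,0,0,0.26],
  [100,-5.4,-17.7,3.6,0,0,0.39],
  [100,-7.2,-23.6,4.8,0,0,0.52],
  [100,-9,-29.6,6,0,0,0.65],
])

```text
time_s: 0.72
eef_pos: [475.3, -310.0, 171.1]
orientation: [-0.0, -0.63, 0.777, 0.0]
force: [0.0, 0.0, 0.0]
gripper_width: 85.3
```

Call:
carry_out([
  [100,0,0,0,0,0,0],
  [100,0,0,0,0,0,0],
])

```text
time_s: 0.98
eef_pos: [473.9, -311.6, 171.4]
orientation: [-0.0, -0.632, 0.775, 0.0]
force: [-1.1, 0.1, -0.9]
gripper_width: 85.4
```

Run:
```python
from h import *
o=get_obs();im=capture("wrist");print(o);cv2.imwrite("pics/w1.png",im[:,:,::-1])
import pickle;pickle.dump(o,open("w1.pkl","wb"))
```

```text
{'time_s': 0.975, 'joint_positions': array([-7.33820670e-01,  2.46335700e-01,  1.62237456e+00, -7.31648678e-04,
        1.27377779e+00,  1.03979774e+00]), 'joint_velocities': array([-0.0328641 , -0.00977113, -0.00581033,  0.00208873,  0.00106974,
        0.00407432]), 'tau': array([ 1.08802624e+00, -3.81529677e+01, -2.73798645e+01,  7.93489139e-02,
        2.41026672e-02,  4.79699636e-03]), 'eef_pos': array([ 473.92560117, -311.61875616,  171.36398081]), 'orientation': array([-4.13898168e-04, -6.31971293e-01,  7.74991589e-01,  3.89164534e-04]), 'force': array([-1.14082619,  0.06764424, -0.89914969]), 'ft_torque': array([0.03747847, 0.02642459, 0.00674047]), 'gripper_width': 85.43763128413258}
```

View pics/w1.png

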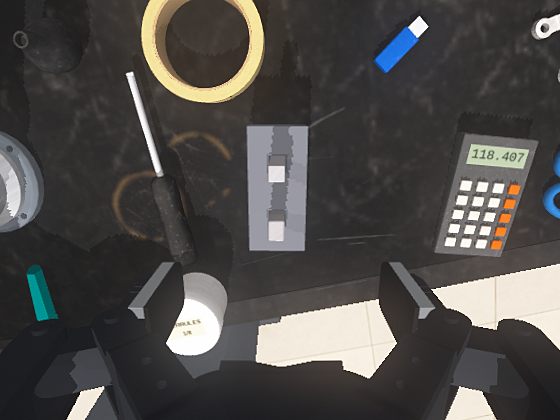

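Run:
```python
import cv2
a=cv2.imread("pics/w1.png")[110:260,235:320]
cv2.imwrite("pics/z2.png",cv2.resize(a,None,fx=4,fy=4,interpolation=2))
```

```text
(no output)
```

View pics/z2.png

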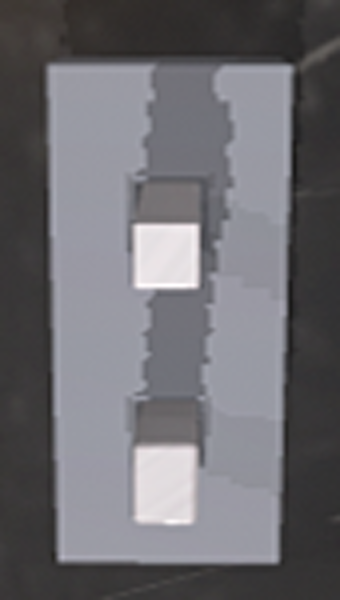

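Run:
```python
from h import *
import pickle;o=pickle.load(open("w1.pkl","rb"))
z=lambda L:np.array(L)/4+[235,110]
c=z([[134,445],[198,445],[133,521],[196,524]])
W=px2w("wrist",c,85,o);print(W,W.mean(0))
P=z([[133,224],[201,224],[133,288],[199,289]]);Wp=px2w("wrist",P,80,o);print("plain",Wp.mean(0),Wp)
r=z([[48,64],[294,64],[58,562],[280,563]]);Wr=px2w("wrist",r,35,o);print("rack",Wr,Wr.mean(0))
d=Wr[0]+Wr[1]-Wr[2]-Wr[3];y=np.arctan2(d[1],d[0]);e=Wr[0]+Wr[2]-Wr[1]-Wr[3];print(y,np.arctan2(e[1],e[0])-np.pi/2)
x=np.array([np.cos(y),np.sin(y)])
print("head centre rel rack along x",(W.mean(0)-Wr.mean(0))[:2]@x, "plain",(Wp.mean(0)-Wr.mean(0))[:2]@x)
q=o["orientation"];M=R.from_quat([q[1],q[2],q[3],q[0]]).as_matrix();print(M)
```

```text
[[ 469.60865398 -301.3438809    85.        ]
 [ 467.28033689 -312.65002571   85.        ]
 [ 455.24276655 -298.04019294   85.        ]
 [ 452.32957208 -309.24905725   85.        ]] [ 461.11533238 -305.3207892    85.        ]
plain [ 501.23794121 -313.89729091   80.        ] [[ 508.090327   -309.31638333   80.        ]
 [ 505.6798145  -321.02222487   80.        ]
 [ 496.86541608 -306.88665341   80.        ]
 [ 494.31620725 -318.36390205   80.        ]]
rack [[ 536.65400333 -296.16906025   35.        ]
 [ 526.57132424 -345.15136175   35.        ]
 [ 429.37030684 -273.25674202   35.        ]
 [ 419.0031011  -322.3732201    35.        ]] [ 477.89968388 -309.23759603   35.        ]
-0.20953870072104872 -0.20551886698530364
head centre rel rack along x -17.231956875743165 plain 23.79703613222627
[[-2.01224228e-01 -9.79544550e-01 -1.13341683e-03]
 [-9.79545194e-01  2.01224268e-01  8.00549594e-05]
 [ 1.49653571e-04  1.12634200e-03 -9.99999354e-01]]
```

Call:
carry_out([
  [60,-0.36,1.38,2,0,0,0.005],
  [50,-0.36,1.38,5,0,0,0.005],
  [50,-0.36,1.38,5,0,0,0.005],
], newtons=40)

```text
time_s: 1.4
eef_pos: [458.6, -305.4, 119.7]
orientation: [-0.001, -0.628, 0.778, 0.003]
force: [-0.3, -0.2, -0.1]
gripper_width: 43.1
```

Run:
```python
from h import *
o=get_obs();im=capture("wrist");print(o['eef_pos'],o['orientation']);
a=im[:,:,::-1][200:420,130:430].copy();cv2.imwrite("pics/w2.png",cv2.resize(a,None,fx=2.6,fy=2.6,interpolation=2))
import pickle;pickle.dump(o,open("w2.pkl","wb"))
```

```text
[ 458.61934053 -305.3675541   119.68719745] [-5.30921130e-04 -6.28363875e-01  7.77914656e-01  2.71045097e-03]
```

View pics/w2.png

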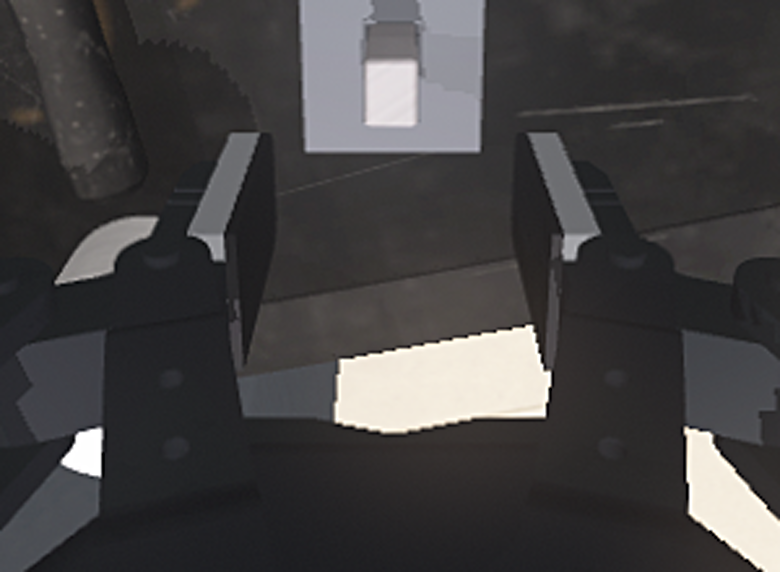

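Run:
```python
from h import *
import pickle;o=pickle.load(open("w2.pkl","rb"))
c=np.array([[365,59],[418,59],[365,126],[417,127]])/2.6+[130,200]
W=px2w("wrist",c,85,o);print(W,W.mean(0)); print(get_obs()['eef_pos'])
```

```text
[[ 470.13297221 -301.44072534   85.        ]
 [ 467.74301584 -312.57215764   85.        ]
 [ 454.89177746 -298.01010402   85.        ]
 [ 452.25652998 -309.15294433   85.        ]] [ 461.25607387 -305.29398283   85.        ]
[ 459.9939349  -306.24335724  121.36595436]
```

Call:
carry_out([
  [50,-0.1,-0.1,3,0,0,0],
  [50,-0.1,-0.1,6,0,0,0],
  [50,-0.1,-0.1,6,0,0,0],
  [30,-0.1,-0.1,6,0,0,0],
], newtons=40)

```text
time_s: 1.95
eef_pos: [463.7, -306.1, 63.8]
orientation: [0.0, -0.629, 0.777, -0.002]
force: [0.5, -0.7, 0.4]
gripper_width: 26.6
```

Call:
carry_out([
  [0,0,0,0,0,0,0],
  [0,0,0,0,0,0,0],
  [0,0,0,0,0,0,0],
  [0,0,0,0,0,0,0],
], newtons=40)

```text
time_s: 2.45
eef_pos: [464.1, -306.0, 64.0]
orientation: [0.0, -0.63, 0.777, -0.002]
force: [-0.4, -0.1, 6.1]
gripper_width: 11.4
```

Run:
```python
from h import *
o=get_obs();im=capture("wrist");print(o['eef_pos'],o['force'],o['gripper_width'])
s=capture("scene")
a=im[:,:,::-1][150:420,130:430].copy();b=s[:,:,::-1][150:260,250:400]
cv2.imwrite("pics/w3.png",np.hstack([cv2.resize(a,(500,450),interpolation=2),cv2.resize(b,(300,450//2),interpolation=2).repeat(1,0) if 0 else cv2.copyMakeBorder(cv2.resize(b,(300,220),interpolation=2),0,230,0,0,0)]))
```

```text
[ 464.08867396 -305.97674704   64.00213043] [-0.37157414 -0.07862149  6.11148582] 11.440182624255861
```

View pics/w3.png

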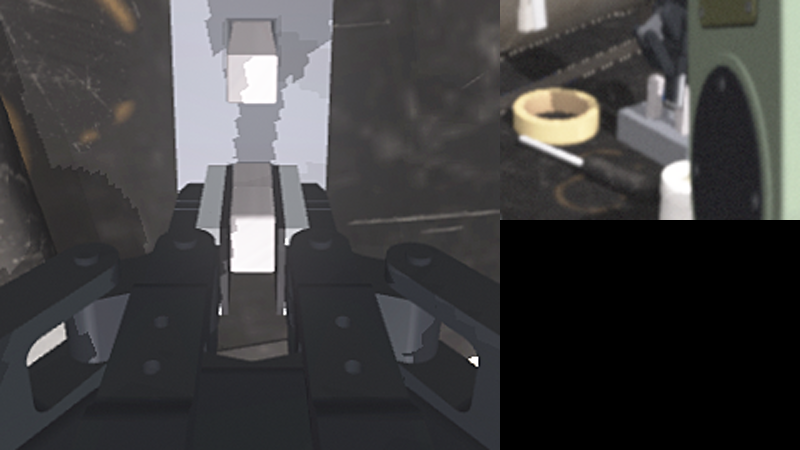

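Call:
carry_out([
  [0,0,0,-1,0,0,0],
  [0,0,0,-3,0,0,0],
  [0,0,0,-6,0,0,0],
  [0,0,0,-9,0,0,0],
  [0,0,0,-9,0,0,0],
], newtons=60)

```text
time_s: 3.18
eef_pos: [464.3, -306.0, 154.8]
orientation: [0.001, -0.629, 0.777, -0.003]
force: [0.5, -1.0, -1.1]
gripper_width: 10.6
```

Run:
```python
from h import *
o=get_obs();im=capture("wrist");print(o['eef_pos'],o['orientation'],o['force'],o['gripper_width'])
s=capture("scene")
a=im[:,:,::-1][150:420,130:430].copy();b=s[:,:,::-1][100:260,250:400]
cv2.imwrite("pics/w4.png",np.hstack([cv2.resize(a,(500,450),interpolation=2),cv2.copyMakeBorder(cv2.resize(b,(300,320),interpolation=2),0,130,0,0,0)]))
```

```text
[ 464.3004803  -305.99180786  154.7528927 ] [ 5.12793063e-04 -6.29460675e-01  7.77025728e-01 -3.16444120e-03] [ 0.46958248 -1.00909713 -1.12718508] 10.600337761110305
```

View pics/w4.png

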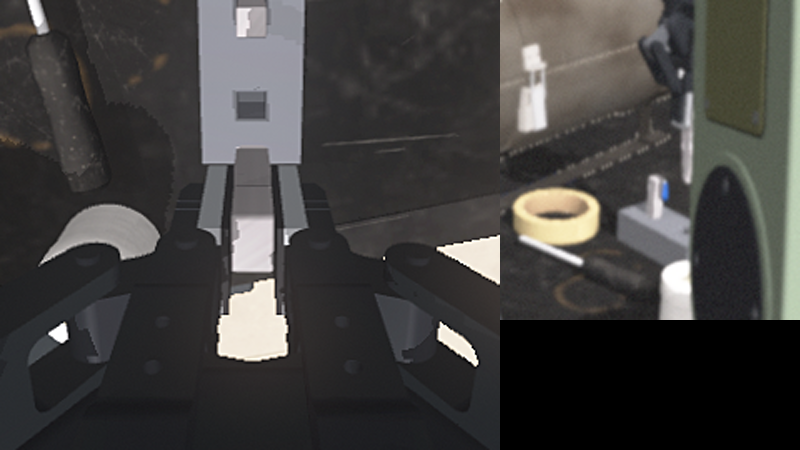

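Call:
carry_out([
  [0,-3,0.3,0,0,0,0],
  [0,-8,0.7,0,0,0,0],
  [0,-13,1.2,0,0,0,0],
  [0,-18,1.6,0,0,0,0],
  [0,-23,2.1,0,0,0,0],
])

```text
time_s: 3.9
eef_pos: [488.3, -73.2, 149.6]
orientation: [-0.001, -0.629, 0.777, 0.002]
force: [1.5, -0.6, -1.2]
gripper_width: 10.7
```

Call:
carry_out([
  [0,-4,0.4,0,0,0,0],
  [0,-5.2,0.5,0,0,0,0],
  [0,-5.2,0.5,0,0,0,0],
  [0,-5.2,0.5,0,0,0,0],
])

```text
time_s: 4.4
eef_pos: [495.5, -24.4, 151.2]
orientation: [-0.001, -0.629, 0.777, 0.0]
force: [0.7, -0.2, -0.7]
gripper_width: 10.3
```

Run:
```python
from h import *
import pickle
o=get_obs();im=capture("wrist");print(o['eef_pos'],o['orientation'],o['force'],o['joint_velocities'])
pickle.dump(o,open("w5.pkl","wb"))
cv2.imwrite("pics/w5raw.png",im[:,:,::-1])
s=capture("scene");cv2.imwrite("pics/s5raw.png",s[:,:,::-1])
```

```text
[495.49122589 -24.4442349  151.18938214] [-5.45943919e-04 -6.28980342e-01  7.77420989e-01  1.91140443e-04] [ 0.74225942 -0.17162004 -0.72715285] [-0.01073972 -0.00397044 -0.00542751  0.00427181  0.0013236   0.00168965]
```

View pics/w5raw.png

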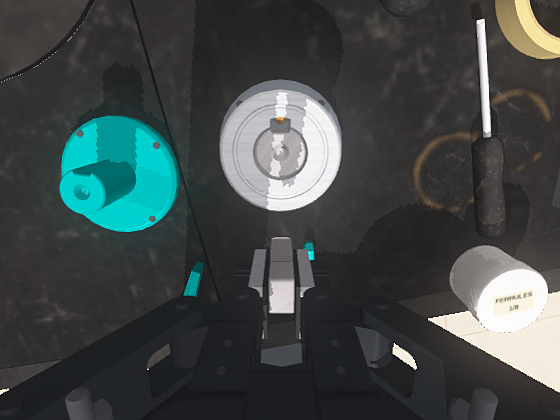

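View pics/s5raw.png

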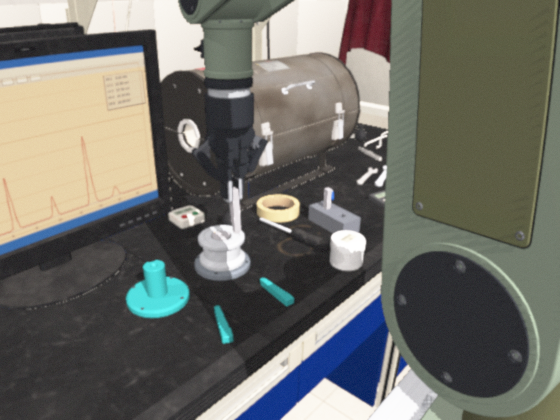

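Run:
```python
import cv2,numpy as np
a=cv2.imread("pics/w5raw.png");s=cv2.imread("pics/s5raw.png")
cv2.imwrite("pics/z5.png",np.hstack([cv2.resize(a[70:330,210:350],None,fx=2.3,fy=2.3,interpolation=2),cv2.resize(s[160:260,200:270],(420,598),interpolation=2)]))
cv2.imwrite("pics/z5b.png",cv2.resize(a[105:205,230:330],None,fx=6,fy=6,interpolation=2))
```

```text
(no output)
```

View pics/z5.png

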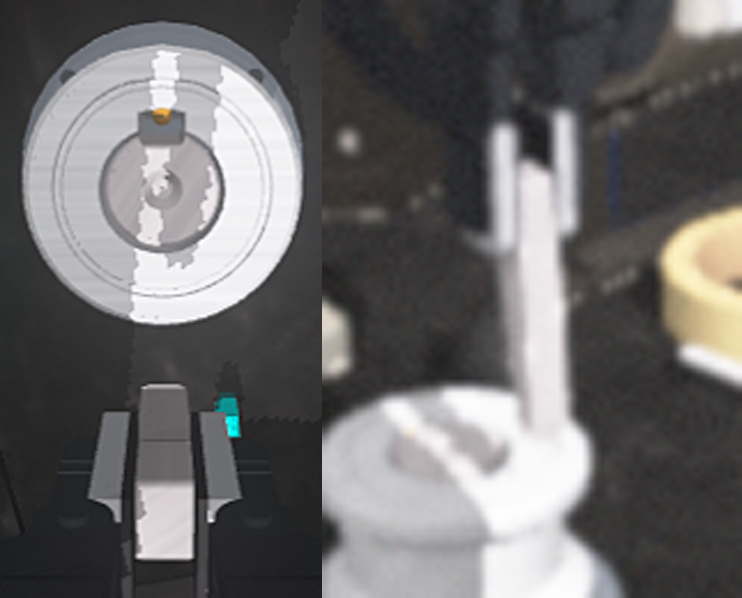

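View pics/z5b.png

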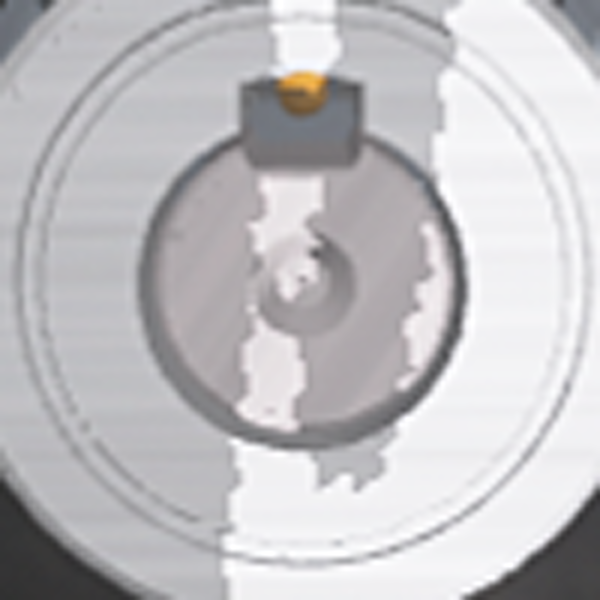

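Run:
```python
import cv2,numpy as np
a=cv2.imread("pics/w5raw.png")
cv2.imwrite("pics/z5c.png",cv2.resize(a[230:330,245:320],None,fx=6,fy=6,interpolation=2))
```

```text
(no output)
```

View pics/z5c.png

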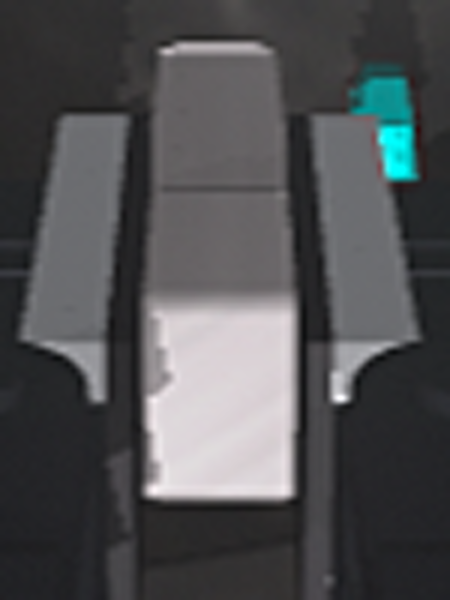

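```bash
cat > key.py <<'E'
from h import *
import pickle
from scipy.optimize import least_squares
def toolpose(o):
    q=o["orientation"];return R.from_quat([q[1],q[2],q[3],q[0]]).as_matrix(),o["eef_pos"]
P3=[];P2=[]
def add(row,c0,c1,x,z,hy=6):
    for c,s in((c0,1),(c1,-1)):
        P3.append([x,s*hy,z]);P2.append([c/6+245,row/6+230])
add(500,144,296,-5.5,80);add(298,146,297,10.5,80);add(187,151,288,10.5,60);add(53,160,275,3.1,6)
add(42,167,268,0.5,0,5)
P3=np.array(P3,float);P2=np.array(P2)
if __name__=="__main__":
    o=pickle.load(open("w5.pkl","rb"));M,p=toolpose(o)
    # key in world: yaw,tiltx,tilty + pos ; start
    def res(v):
        K=R.from_euler("ZYX",v[3:]).as_matrix();return (w2px("wrist",P3@K.T+v[:3],o)-P2).ravel()
    v0=np.r_[p+[-4,0,-59],-.205,0,0]
    s=least_squares(res,v0,loss="soft_l1",x_scale=[1,1,1,.02,.02,.02]);v=s.x
    print("pos",v[:3],"yaw,tiltY,tiltX",v[3:]);print(res(v).reshape(-1,2).round(1))
    J=s.jac;print("sd",np.sqrt(np.diag(np.linalg.inv(J.T@J)))*.5)
    print("rel tool",M.T@(v[:3]-p))
E
python3 key.py
```

```text
pos [483.32033752 -21.81966773  83.56459299] yaw,tiltY,tiltX [-0.21303134  0.02894231  0.00054596]
[[-0.7 -0.7]
 [ 0.8 -0.7]
 [-1.3  0.5]
 [ 1.1  0.6]
 [-0.8  0.1]
 [ 0.8  0.1]
 [ 0.4 -1.2]
 [-0.4 -1.2]
 [ 0.9  1.2]
 [-1.   1.3]]
sd [0.66303152 0.26634129 1.56549546 0.01332795 0.0060963  0.00364867]
rel tool [-6.70008569e-02  1.23840841e+01  6.76369792e+01]
```

```bash
sed -i 's/10.5,60)/10.5,60,5.2)/;s/-5.5,80)/-5.5,80,5.2)/;s/10.5,80)/10.5,80,5.2)/' key.py; grep add key.py; python3 key.py
```

```text
def add(row,c0,c1,x,z,hy=6):
add(500,144,296,-5.5,80,5.2);add(298,146,297,10.5,80,5.2);add(187,151,288,10.5,60,5.2);add(53,160,275,3.1,6)
add(42,167,268,0.5,0,5)
pos [485.14585157 -22.19211473  88.48285489] yaw,tiltY,tiltX [-0.21378709  0.04120389  0.00056921]
[[ 0.6  0.3]
 [-0.5  0.3]
 [ 0.1  0.1]
 [-0.2  0.1]
 [ 0.6 -0.5]
 [-0.4 -0.5]
 [ 0.2 -1.2]
 [-0.2 -1.1]
 [ 0.8  1.4]
 [-0.8  1.4]]
sd [0.57400545 0.22945193 1.23284687 0.01115961 0.00553531 0.0030132 ]
rel tool [-0.08087516 10.5258802  62.71687716]
```

Run:
```python
from h import *
import pickle
o=pickle.load(open("w5.pkl","rb"))
Z=lambda L:np.array(L,float)/6+[230,105]
W=px2w("wrist",Z([[242,86],[365,86],[303,75]]),64,o);print("floor corners",W)
K=px2w("wrist",Z([[247,166],[360,166],[303,166]]),66,o);print("seat66",K)
im=cv2.cvtColor(cv2.imread("pics/w5raw.png"),6)
# hub outer circle rays: residual max gradient
g=cv2.GaussianBlur(im,(0,0),1).astype(float)
from scipy.ndimage import map_coordinates
from scipy.optimize import least_squares
def circ(c0,z,r,lim,rng,angs,sign=0):
    pts=[]
    for a in angs:
        rr=np.linspace(r-rng,r+rng,60)
        Q=np.c_[c0[0]+rr*np.cos(a),c0[1]+rr*np.sin(a),np.full(60,z)]
        uv=w2px("wrist",Q,o);v=map_coordinates(g,[uv[:,1],uv[:,0]],order=1)
        d=np.gradient(v);i=np.argmax(abs(d));pts.append(Q[i,:2])
    pts=np.array(pts)
    s=least_squares(lambda v:np.hypot(*(pts-v[:2]).T)-v[2],[c0[0],c0[1],r],loss="soft_l1",f_scale=.3)
    return s.x,np.median(abs(s.fun))
a=np.linspace(0,2*np.pi,72)
c=np.array([535.6,-33.4])
for k in range(3):
    h,e=circ(c,64,42,0,4,np.linspace(1.6,4.4,50));c=h[:2]
print("hub",h,e)
c=h[:2].copy()
for k in range(3):
    s,e=circ(c,66,16.5,0,2.5,np.linspace(.6,5.4,50));c=s[:2]
print("shaft",s,e)
for y in(-.19,-.2,-.21):
    x=np.array([np.cos(y),np.sin(y)]);n=np.array([-x[1],x[0]])
    print(y,"seat x,y rel hub centre",[( (k[:2]-h[:2])@x,(k[:2]-h[:2])@n) for k in K],[( (k[:2]-h[:2])@x,(k[:2]-h[:2])@n) for k in W])
```

```text
floor corners [[560.60925547 -30.95365021  64.        ]
 [557.75762189 -44.29983888  64.        ]
 [560.35378692 -37.8201535   64.        ]]
seat66 [[552.08864006 -29.68870228  66.        ]
 [549.46466389 -41.96565755  66.        ]
 [550.78640974 -35.77218404  66.        ]]
hub [537.8743781  -32.81845791  41.45040993] 0.0791658875137955
shaft [537.95890377 -32.6243085   18.66654191] 0.10872609576408543
-0.19 seat x,y rel hub centre [(np.float64(13.367383257952417), np.float64(5.757923096524451)), (np.float64(13.109239746946415), np.float64(-6.793660222720966)), (np.float64(13.237507213156018), np.float64(-0.46201954423740466))] [(np.float64(21.973560339042134), np.float64(6.124932881371527)), (np.float64(21.693790532729004), np.float64(-7.519637282483357)), (np.float64(23.019489364980814), np.float64(-0.6662499381681304))]
-0.2 seat x,y rel hub centre [(np.float64(13.30913662304305), np.float64(5.891306807462205)), (np.float64(13.176519760377401), np.float64(-6.662230329933415)), (np.float64(13.241465461750472), np.float64(-0.32962357756131144))] [(np.float64(21.911213362184128), np.float64(6.344358578428182)), (np.float64(21.767900971799637), np.float64(-7.3023270140387915)), (np.float64(23.02500078844457), np.float64(-0.4360255688613952))]
-0.21 seat x,y rel hub centre [(np.float64(13.249559085562291), np.float64(6.024101392628619)), (np.float64(13.242482132812745), np.float64(-6.5301342196647125)), (np.float64(13.244099574833267), np.float64(-0.19719464880214677))] [(np.float64(21.84667528224919), np.float64(6.563149844913941)), (np.float64(21.839834638912947), np.float64(-7.084286518978075)), (np.float64(23.028209731016915), np.float64(-0.20575759736112786))]
```

Call:
carry_out([
  [0,0,-2,0,0.035,0,0],
  [0,0,-5,0,0.035,0,0],
  [0,-0.04,-7,0,0.035,0,0],
  [0,-0.04,-7,1.4,0.035,0,0],
  [0,-0.04,-7,1.4,0.035,0,0],
])

```text
time_s: 5.12
eef_pos: [562.2, -37.4, 135.2]
orientation: [0.009, -0.629, 0.777, -0.012]
force: [-1.0, -0.1, -0.9]
gripper_width: 10.3
```

```bash
cat > look.py <<'E'
from h import *
import pickle,sys
n=sys.argv[1]
o=get_obs();im=capture("wrist");print(o['time_s'],o['eef_pos'],o['orientation'],o['force'],o['gripper_width'])
pickle.dump(o,open(n+".pkl","wb"))
cv2.imwrite(f"pics/{n}raw.png",im[:,:,::-1])
s=capture("scene");cv2.imwrite(f"pics/{n}s.png",s[:,:,::-1])
a=im[:,:,::-1];s=s[:,:,::-1]
cv2.imwrite(f"pics/{n}z.png",np.hstack([cv2.resize(a[200:330,240:325],(390,597),interpolation=2),cv2.resize(s[160:260,190:260],(400,597),interpolation=2)]))
E
python3 look.py w6
```

```text
5.125 [562.16678448 -37.36548936 135.22767063] [ 0.00939082 -0.62915485  0.77713695 -0.01158259] [-0.98361921 -0.12486537 -0.85486256] 10.270040182546035
```

View pics/w6z.png

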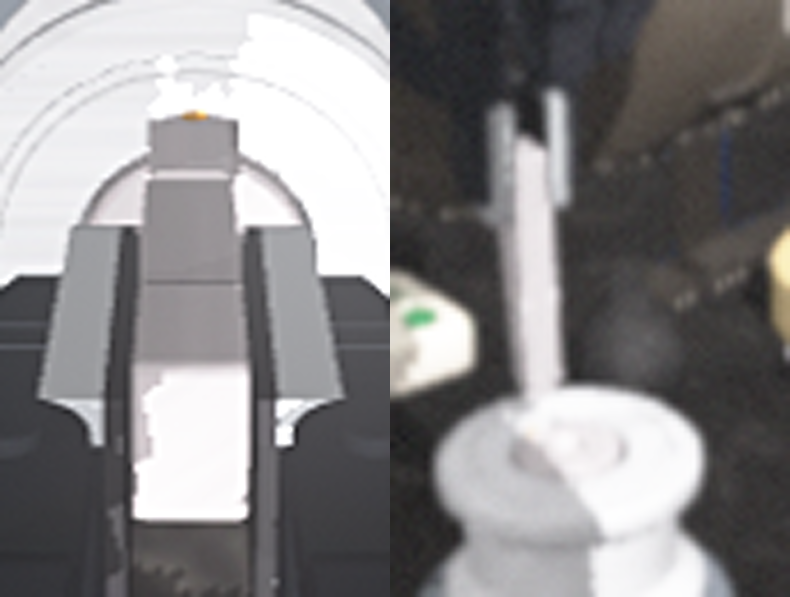

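Run:
```python
from h import *
import pickle
o=pickle.load(open("w6.pkl","rb"))
Z=lambda L:np.array(L,float)/4.59+[240,200]
y=-.21;x=np.array([np.cos(y),np.sin(y)]);n=np.array([-x[1],x[0]]);c=np.array([550.8,-35.8])
f=lambda W:np.c_[(W[:,:2]-c)@x,(W[:,:2]-c)@n].round(2)
print("floor64",f(px2w("wrist",Z([[148,118],[239,120],[193,112]]),64,o)))
for dz in(58,60,62):
  zf=o['eef_pos'][2]-dz
  print(dz,zf,"foot edge",f(px2w("wrist",Z([[152,168],[235,168]]),zf,o)),"bevel top x3.1",f(px2w("wrist",Z([[147,180],[238,180]]),zf+6,o)),"head low x10.5",f(px2w("wrist",Z([[141,282],[241,282]]),zf+60,o)),"headtop back -5.5",f(px2w("wrist",Z([[133,522],[248,522]]),zf+80,o)))
```

```text
floor64 [[ 9.35  6.96]
 [ 9.04 -6.44]
 [10.28  0.33]]
58 77.22767062902972 foot edge [[ 6.31  6.1 ]
 [ 6.3  -5.47]] bevel top x3.1 [[ 6.74  6.65]
 [ 6.73 -5.69]] head low x10.5 [[15.77  5.84]
 [15.77 -4.17]] headtop back -5.5 [[ 1.2   6.11]
 [ 1.2  -4.26]]
60 75.22767062902972 foot edge [[ 5.59  6.15]
 [ 5.58 -5.54]] bevel top x3.1 [[ 6.    6.7 ]
 [ 6.   -5.76]] head low x10.5 [[14.88  5.9 ]
 [14.88 -4.24]] headtop back -5.5 [[-0.07  6.19]
 [-0.08 -4.35]]
62 73.22767062902972 foot edge [[ 4.87  6.2 ]
 [ 4.87 -5.61]] bevel top x3.1 [[ 5.26  6.76]
 [ 5.26 -5.84]] head low x10.5 [[14.    5.97]
 [13.99 -4.32]] headtop back -5.5 [[-1.35  6.27]
 [-1.35 -4.44]]
```

Call:
carry_out([
  [0,0,-0.15,0,0.01,0,0],
  [0,0,-0.15,0.5,0.01,0,0],
  [0,0,-0.15,0.9,0.01,0,0],
  [0,0,-0.15,0.9,0.01,0,0],
])

```text
time_s: 5.72
eef_pos: [565.7, -37.7, 128.2]
orientation: [0.014, -0.629, 0.777, -0.017]
force: [-0.1, 0.3, -0.8]
gripper_width: 10.3
```

```bash
python3 look.py w7
```

```text
5.725 [565.65133916 -37.7492914  128.2493828 ] [ 0.01381307 -0.62928857  0.77686229 -0.01703166] [-0.0918314   0.32380041 -0.84707399] 10.329185965742038
```

View pics/w7z.png

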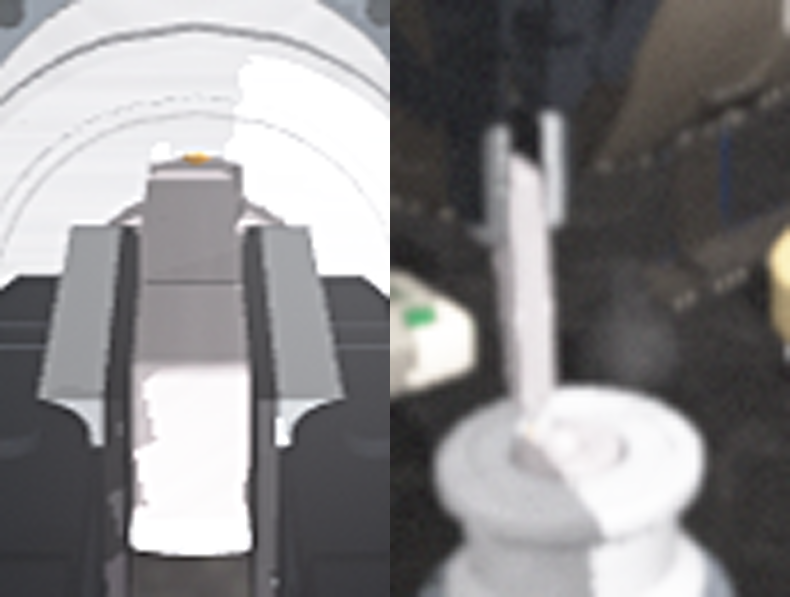

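Run:
```python
from h import *
import pickle
im=cv2.imread("pics/w7raw.png");cv2.imwrite("pics/w7zz.png",cv2.resize(im[220:270,260:305],None,fx=12,fy=12,interpolation=2))
o=pickle.load(open("w7.pkl","rb"))
Z=lambda L:np.array(L,float)/4.59+[240,200]
y=-.21;x=np.array([np.cos(y),np.sin(y)]);n=np.array([-x[1],x[0]]);c=np.array([550.8,-35.8])
f=lambda W:np.c_[(W[:,:2]-c)@x,(W[:,:2]-c)@n].round(2)
print("floor64",f(px2w("wrist",Z([[147,160],[243,160],[196,152]]),64,o)))
for dz in(59,60,):
  zf=o['eef_pos'][2]-dz
  print(dz,zf,"foot edge",f(px2w("wrist",Z([[152,168],[235,168]]),zf,o)),"bevel top x3.1",f(px2w("wrist",Z([[147,180],[238,180]]),zf+6,o)),"head low x10.5",f(px2w("wrist",Z([[141,282],[241,282]]),zf+60,o)))
```

```text
floor64 [[ 9.68  7.31]
 [ 9.68 -6.47]
 [10.89  0.28]]
59 69.24938279764555 foot edge [[10.27  6.47]
 [10.28 -5.16]] bevel top x3.1 [[10.61  7.02]
 [10.61 -5.38]] head low x10.5 [[18.77  6.23]
 [18.77 -3.85]]
60 68.24938279764555 foot edge [[ 9.93  6.5 ]
 [ 9.93 -5.19]] bevel top x3.1 [[10.26  7.05]
 [10.26 -5.41]] head low x10.5 [[18.34  6.26]
 [18.34 -3.89]]
```

View pics/w7zz.png

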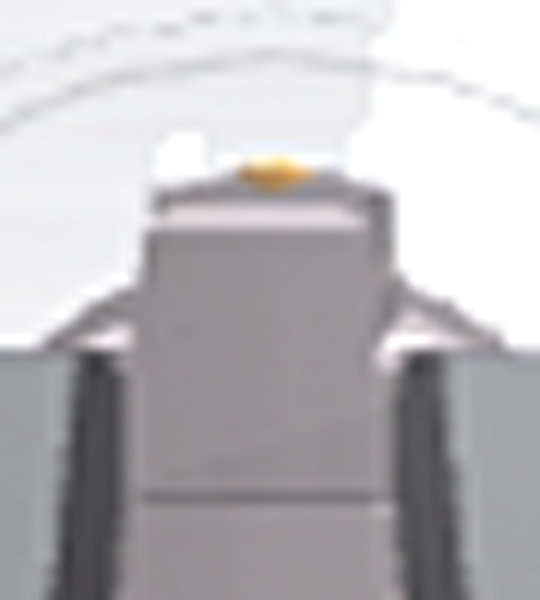

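Call:
carry_out([
  [0,0.03,0.15,0,0,0,0],
  [0,0.03,0.15,0,0,0,0],
  [0,0.03,0.15,0,0,0,0],
])

```text
time_s: 6.2
eef_pos: [564.7, -37.9, 128.9]
orientation: [0.014, -0.629, 0.777, -0.018]
force: [-0.1, 0.4, -1.2]
gripper_width: 10.5
```

```bash
python3 look.py w8
python3 - <<'E'
from h import *
im=cv2.imread("pics/w8raw.png");cv2.imwrite("pics/w8zz.png",cv2.resize(im[220:270,260:305],None,fx=12,fy=12,interpolation=2))
E
```

```text
6.2 [564.67604042 -37.89944012 128.88223762] [ 0.01425285 -0.6292262   0.77689293 -0.01756774] [-0.07852988  0.41004983 -1.15233271] 10.510370249509362
```

View pics/w8zz.png

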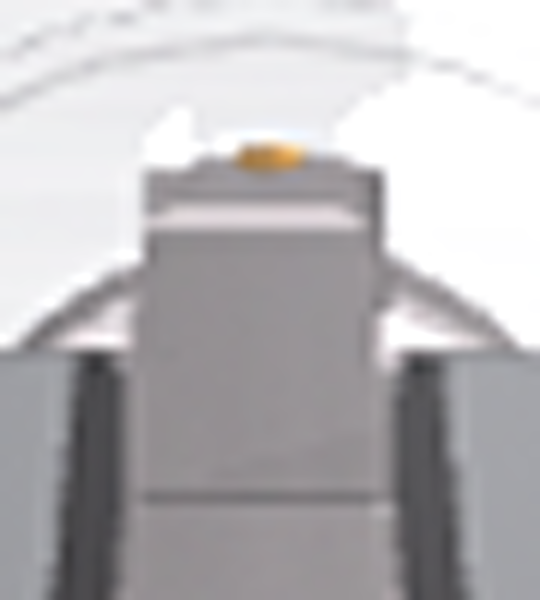

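Call:
carry_out([
  [0,0,0.05,0.3,0,0,0],
  [0,0,0.05,0.6,0,0,0],
  [0,0,0.05,0.9,0,0,0],
  [0,0,0.05,0.9,0,0,0],
])

```text
time_s: 6.8
eef_pos: [564.2, -37.8, 119.2]
orientation: [0.014, -0.629, 0.777, -0.017]
force: [1.2, -0.2, -1.3]
gripper_width: 10.3
```

Call:
carry_out([
  [0,0,0,0.3,0,0,0],
  [0,0,0,0.5,0,0,0],
  [0,0,0,0.5,0,0,0],
])

```text
time_s: 7.18
eef_pos: [564.5, -37.8, 115.6]
orientation: [0.014, -0.629, 0.777, -0.017]
force: [-2.8, 0.2, 4.8]
gripper_width: 10.6
```

```bash
python3 look.py w9
```

```text
7.175 [564.54889344 -37.84528053 115.57504681] [ 0.01393435 -0.62928691  0.77685691 -0.01723839] [-2.8273594   0.17674449  4.81110169] 10.595138551026139
```

View pics/w9z.png

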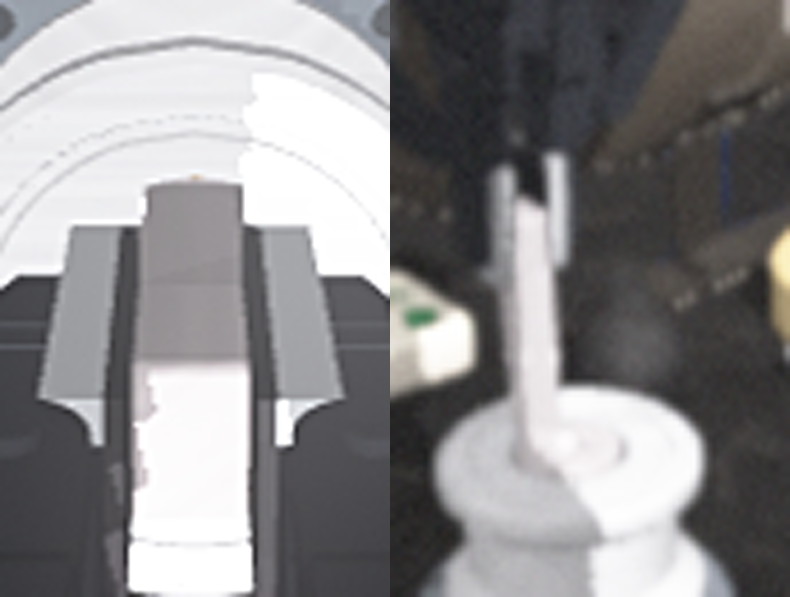

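Call:
carry_out([
  [0,0,0,0.2,0,0,0],
  [0,0,0,0.4,0,0,0],
  [0,0,0,0.4,0,0,0],
])

```text
time_s: 7.65
eef_pos: [563.9, -37.7, 109.8]
orientation: [0.013, -0.629, 0.777, -0.017]
force: [-3.1, -0.4, -0.6]
gripper_width: 10.6
```

Call:
carry_out([
  [0,0,0,0.2,0,0,0],
  [0,0,0,0.4,0,0,0],
  [0,0,0,0.4,0,0,0],
])

```text
time_s: 8.02
eef_pos: [564.0, -37.7, 105.7]
orientation: [0.013, -0.629, 0.777, -0.017]
force: [-4.5, 1.0, -1.4]
gripper_width: 10.6
```

Call:
carry_out([
  [0,0,0.02,0.2,0,0,0],
  [0,0,0.04,0.4,0,0,0],
  [0,0,0.04,0.4,0,0,0],
])

```text
time_s: 8.4
eef_pos: [564.1, -37.8, 102.1]
orientation: [0.014, -0.629, 0.777, -0.017]
force: [-6.2, 1.1, -0.9]
gripper_width: 10.6
```

Call:
carry_out([
  [10,0,0,0,0,0,0],
  [25,0,0,0,0,0,0],
  [35,0,0,0,0,0,0],
  [35,0,0,0,0,0,0],
], newtons=20)

```text
time_s: 8.9
eef_pos: [566.2, -38.3, 103.6]
orientation: [0.015, -0.629, 0.777, -0.019]
force: [-0.0, 0.4, 0.7]
gripper_width: 30.1
```

```bash
python3 look.py w10
```

```text
8.9 [566.20946158 -38.28137337 103.58750327] [ 0.01512125 -0.62919867  0.77687304 -0.01867263] [-0.04623362  0.40466988  0.74806924] 30.10119583421657
```

View pics/w10z.png

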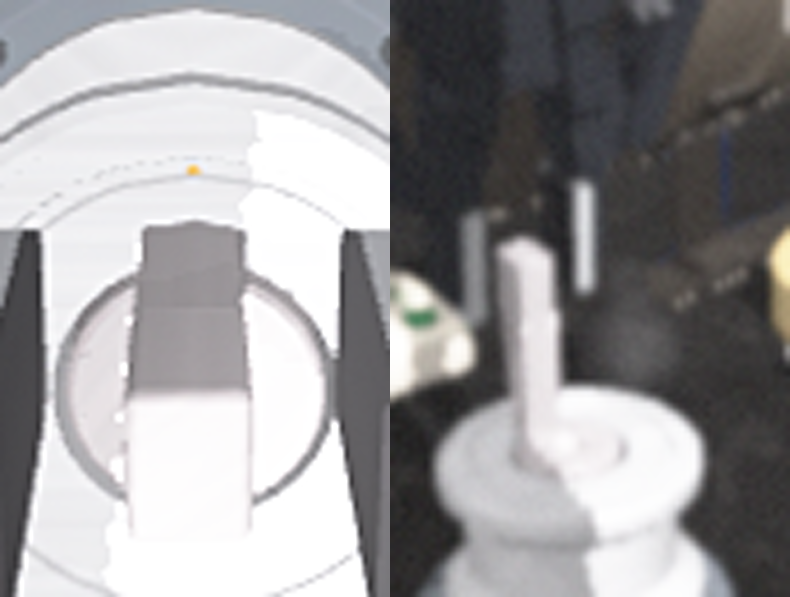

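Call:
carry_out([
  [35,0,0,-1.5,0,0,0],
  [35,0,0,-4,0,0,0],
  [0,0,0,-4.5,-0.045,0,0],
  [0,0,0,-4.5,-0.045,0,0],
  [0,0,0,-4.5,-0.045,0,0],
], newtons=40)

```text
time_s: 9.62
eef_pos: [562.6, -37.5, 147.7]
orientation: [0.0, -0.629, 0.777, -0.0]
force: [0.4, -0.4, 0.4]
gripper_width: 0.1
```

```bash
python3 look.py w11;python3 - <<'E'
from h import *
im=cv2.imread("pics/w11raw.png");cv2.imwrite("pics/w11zz.png",cv2.resize(im[180:330,220:345],None,fx=4,fy=4,interpolation=2))
E
```

```text
9.625 [562.62354077 -37.45130305 147.68097913] [ 4.58695484e-05 -6.29402325e-01  7.77079604e-01 -2.84477914e-05] [ 0.35896815 -0.37324741  0.40288056] 0.10509922694009192
```

View pics/w11zz.png

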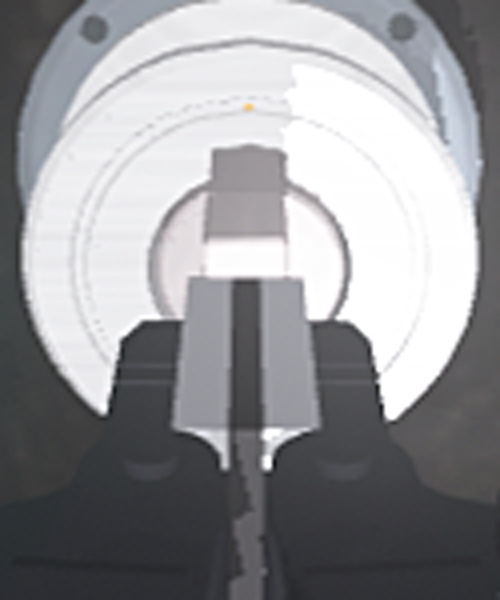

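View pics/w11z.png

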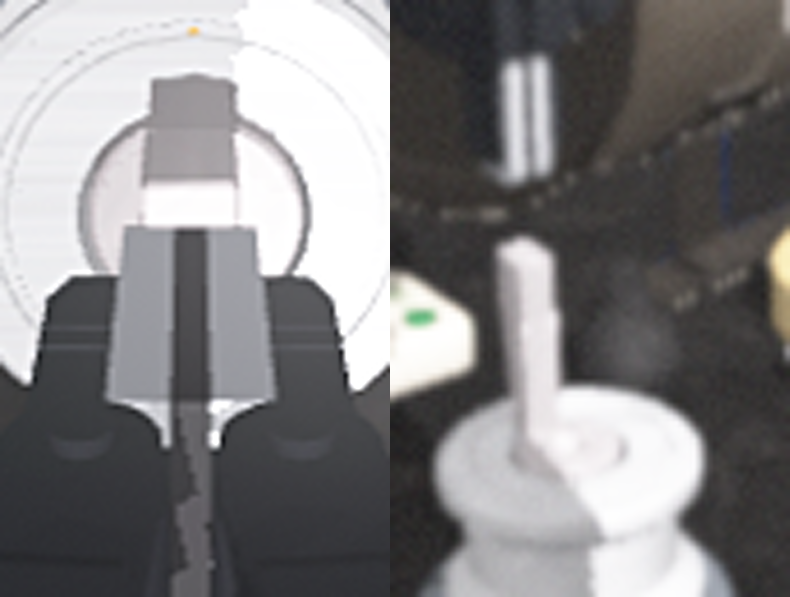

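Run:
```python
from h import *
import pickle
o=pickle.load(open("w11.pkl","rb"))
for z in (119,122,125):
  W=px2w("wrist",np.array([[204,237],[288,237],[246,237]])/4+[220,180],z,o);y=-.21
  print(z,W[:,:2].round(1), np.hypot(*(W[0]-W[1])[:2]), "centre",W[2,:2]-8*np.array([np.cos(y),np.sin(y)]))
W=px2w("wrist",np.array([[204,190],[288,190]])/4+[220,180],102,o);print(W)
```

```text
119 [[566.8 -32.5]
 [564.4 -43.7]
 [565.6 -38.1]] 11.506715280769933 centre [557.80084912 -36.44483829]
122 [[568.  -32.8]
 [565.6 -43.9]
 [566.8 -38.4]] 11.304054735866885 centre [558.98301705 -36.68800917]
125 [[569.1 -33.2]
 [566.8 -44. ]
 [568.  -38.6]] 11.101394190963873 centre [560.16518499 -36.93118006]
[[567.58479824 -32.1723817  102.        ]
 [564.97829397 -44.41640327 102.        ]]
```

Call:
carry_out([
  [0,0.03,0.45,0.8,0,0,0],
  [0,0.03,0.45,1.8,0,0,0],
  [0,0.03,0.45,2.1,0,0,0],
  [0,0.03,0.45,2.1,0,0,0],
])

```text
time_s: 10.22
eef_pos: [558.0, -36.8, 126.0]
orientation: [-0.0, -0.629, 0.777, 0.0]
force: [-0.5, -1.5, -0.9]
gripper_width: -0.0
```

Call:
carry_out([
  [0,0,0,0.15,0,0,0],
  [0,0,0,0.3,0,0,0],
])

```text
time_s: 10.48
eef_pos: [558.7, -37.0, 124.0]
orientation: [0.0, -0.629, 0.777, -0.0]
force: [-0.4, 0.4, -0.0]
gripper_width: -0.3
```

Call:
carry_out([
  [0,0,0,0.1,0,0,0],
  [0,0,0,0.2,0,0,0],
  [0,0,0,0.2,0,0,0],
])

```text
time_s: 10.85
eef_pos: [559.0, -37.0, 122.4]
orientation: [0.0, -0.629, 0.777, -0.001]
force: [-0.2, 0.7, 3.8]
gripper_width: 0.2
```

Call:
carry_out([
  [0,0,0,0.1,0,0,0],
  [0,0,0,0.2,0,0,0],
  [0,0,0,0.2,0,0,0],
])

```text
time_s: 11.22
eef_pos: [558.5, -36.9, 119.7]
orientation: [0.0, -0.629, 0.777, -0.0]
force: [0.7, 0.7, 3.2]
gripper_width: -0.3
```

Call:
carry_out([
  [0,0,0,0.1,0,0,0],
  [0,0,0,0.2,0,0,0],
  [0,0,0,0.2,0,0,0],
])

```text
time_s: 11.6
eef_pos: [558.4, -36.8, 117.5]
orientation: [-0.0, -0.629, 0.777, 0.0]
force: [0.7, -0.5, 4.7]
gripper_width: -0.1
```

Call:
carry_out([
  [0,0,0,0.1,0,0,0],
  [0,0,0,0.2,0,0,0],
  [0,0,0,0.2,0,0,0],
])

```text
time_s: 11.98
eef_pos: [558.4, -36.9, 115.5]
orientation: [-0.0, -0.629, 0.777, 0.0]
force: [0.9, 0.1, 2.1]
gripper_width: -0.0
```

Call:
carry_out([
  [0,0,0,0.1,0,0,0],
  [0,0,0,0.2,0,0,0],
  [0,0,0,0.2,0,0,0],
])

```text
time_s: 12.35
eef_pos: [558.8, -37.0, 115.0]
orientation: [0.0, -0.629, 0.777, -0.0]
force: [-1.2, 1.0, 10.1]
gripper_width: -0.3
```

Call:
carry_out([
  [0,0,0,0.1,0,0,0],
  [0,0,0,0.2,0,0,0],
  [0,0,0,0.2,0,0,0],
])

```text
time_s: 12.72
eef_pos: [559.3, -37.0, 114.9]
orientation: [0.001, -0.63, 0.777, -0.001]
force: [-5.0, 1.4, 18.5]
gripper_width: -0.0
```

Call:
carry_out([
  [0,0,0,-0.3,0,0,0],
  [0,0,0,-0.8,0,0,0],
  [0,0,0,-0.8,0,0,0],
])

```text
time_s: 13.1
eef_pos: [558.0, -36.8, 119.2]
orientation: [-0.0, -0.629, 0.777, 0.0]
force: [0.3, -0.2, -0.4]
gripper_width: -0.4
```

Call:
carry_out([
  [0,0,0,0.3,0,0,0],
  [0,0,0,0.5,0,0,0],
  [0,0,0,0.6,0,0,0],
  [0,0,0,0.6,0,0,0],
])

```text
time_s: 13.6
eef_pos: [558.4, -36.9, 114.8]
orientation: [-0.0, -0.629, 0.777, 0.0]
force: [-4.4, 0.4, 7.5]
gripper_width: 0.1
```

Call:
carry_out([
  [0,0,0,0.1,0,0,0],
  [0,0,0,0.14,0,0,0],
  [0,0,0,0.14,0,0,0],
])

```text
time_s: 13.98
eef_pos: [558.8, -36.9, 114.8]
orientation: [0.0, -0.63, 0.777, -0.0]
force: [-4.6, 1.4, 14.2]
gripper_width: 0.0
```

Call:
carry_out([
  [0,0,0,-0.4,0,0,0],
  [0,0,0,-0.7,0,0,0],
  [0,0,0,-0.7,0,0,0],
])

```text
time_s: 14.35
eef_pos: [558.4, -36.8, 119.0]
orientation: [-0.0, -0.629, 0.777, 0.0]
force: [1.0, -0.2, -0.3]
gripper_width: -0.3
```

```bash
python3 look.py w12
```

```text
14.35 [558.35427188 -36.84727904 119.02426701] [-6.44998132e-05 -6.29412158e-01  7.77071629e-01  1.19462386e-04] [ 0.95543584 -0.15741697 -0.28538368] -0.2921035023806105
```

View pics/w12z.png

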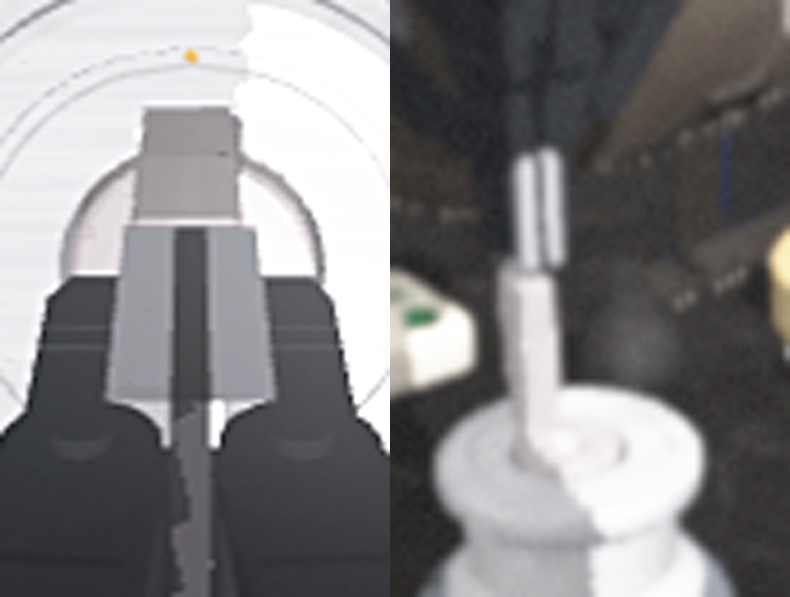

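Call:
carry_out([
  [0,0,0,0.35,0,0,0],
  [0,0,0,0.55,0,0,0],
  [0,0,0,0.7,0,0,0],
  [0,0,0,0.72,0,0,0],
  [0,0,0,0.72,0,0,0],
])

```text
time_s: 15.08
eef_pos: [559.0, -37.0, 114.7]
orientation: [0.0, -0.629, 0.777, -0.001]
force: [-5.0, 0.9, 13.1]
gripper_width: -0.3
```

Call:
carry_out([
  [0,0,0,-0.3,0,0,0],
  [0,0,0,-0.6,0,0,0],
  [0,0,0.3,-0.6,0,0,0],
  [0,0,0.3,-0.6,0,0,0],
])

```text
time_s: 15.58
eef_pos: [554.9, -36.1, 117.6]
orientation: [-0.0, -0.629, 0.777, 0.0]
force: [0.5, -0.4, -0.6]
gripper_width: 0.2
```

Call:
carry_out([
  [0,0,0,0.3,0,0,0],
  [0,0,0,0.5,0,0,0],
  [0,0,0,0.6,0,0,0],
  [0,0,0,0.6,0,0,0],
])

```text
time_s: 16.08
eef_pos: [556.1, -36.4, 114.5]
orientation: [0.0, -0.629, 0.777, -0.0]
force: [-5.0, 1.6, 12.9]
gripper_width: -0.1
```

Call:
carry_out([
  [0,0,0,0.05,0,0,0],
  [0,0,0,0.05,0,0,0],
])

```text
time_s: 16.32
eef_pos: [556.2, -36.4, 114.5]
orientation: [0.0, -0.63, 0.777, -0.001]
force: [-6.4, 0.6, 15.2]
gripper_width: -0.2
```

Call:
carry_out([
  [0,0,0,-0.3,0,0,0],
  [0,0,0,-0.6,0,0,0],
  [0,0,-0.1,-0.6,0,0,0],
  [0,0,-0.1,-0.6,0,0,0],
])

```text
time_s: 16.82
eef_pos: [556.3, -36.5, 117.2]
orientation: [-0.0, -0.629, 0.777, 0.0]
force: [-0.5, -0.2, -0.2]
gripper_width: -0.1
```

Call:
carry_out([
  [0,0,0,0.3,0,0,0],
  [0,0,0,0.5,0,0,0],
  [0,0,0,0.6,0,0,0],
  [0,0,0,0.62,0,0,0],
])

```text
time_s: 17.32
eef_pos: [557.2, -36.6, 114.4]
orientation: [0.0, -0.63, 0.777, -0.001]
force: [-6.7, 0.1, 16.3]
gripper_width: -0.1
```

Call:
carry_out([
  [0,0,0,-0.3,0,0,0],
  [0,0,0,-0.6,0,0,0],
  [0,0,0,-0.6,0,0,0],
])

```text
time_s: 17.7
eef_pos: [556.4, -36.5, 117.2]
orientation: [-0.0, -0.629, 0.777, 0.0]
force: [-0.5, -0.4, -0.7]
gripper_width: -0.3
```

Call:
carry_out([
  [0,0,0,0.3,0,0,0],
  [0,0,0.06,0.4,0,0,0],
  [0,0,0.12,0.5,0,0,0],
  [0,0,0.16,0.58,0,0,0],
  [0,0,0.16,0.58,0,0,0],
])

```text
time_s: 18.32
eef_pos: [556.7, -36.5, 114.4]
orientation: [0.001, -0.629, 0.777, -0.002]
force: [-2.6, 0.4, 13.1]
gripper_width: -0.1
```

Call:
carry_out([
  [0,0,0.08,0.05,0,0,0],
  [0,0,0.08,0.05,0,0,0],
])

```text
time_s: 18.58
eef_pos: [556.6, -36.5, 114.4]
orientation: [0.002, -0.629, 0.777, -0.002]
force: [-2.5, 0.6, 12.9]
gripper_width: 0.1
```

Call:
carry_out([
  [0,0,-0.1,-0.2,0,0,0],
  [0,0,-0.1,-1,0,0,0],
  [0,0,-0.1,-3,0,0,0],
  [0,0,1,-6,0,0,0],
  [0,0,4.5,-7,0,0,0],
])

```text
time_s: 19.2
eef_pos: [511.8, -27.2, 183.2]
orientation: [0.001, -0.629, 0.777, -0.002]
force: [0.0, 0.2, 0.4]
gripper_width: -0.4
```

Call:
carry_out([
  [0,0,0,0,0,0,0],
  [0,0,0,0,0,0,0],
])

```text
time_s: 19.45
eef_pos: [510.1, -26.6, 180.8]
orientation: [-0.0, -0.629, 0.777, 0.0]
force: [0.3, -0.3, -0.3]
gripper_width: -0.1
```

```bash
python3 look.py w13;python3 - <<'E'
from h import *
im=cv2.imread("pics/w13raw.png");cv2.imwrite("pics/w13zz.png",cv2.resize(im[60:260,190:370],None,fx=3,fy=3,interpolation=2))
E
```

```text
19.45 [510.13011317 -26.63700463 180.80402777] [-3.07514766e-05 -6.29397719e-01  7.77083335e-01  3.27988504e-05] [ 0.25590027 -0.29888086 -0.29093644] -0.12027736078074693
```

View pics/w13zz.png

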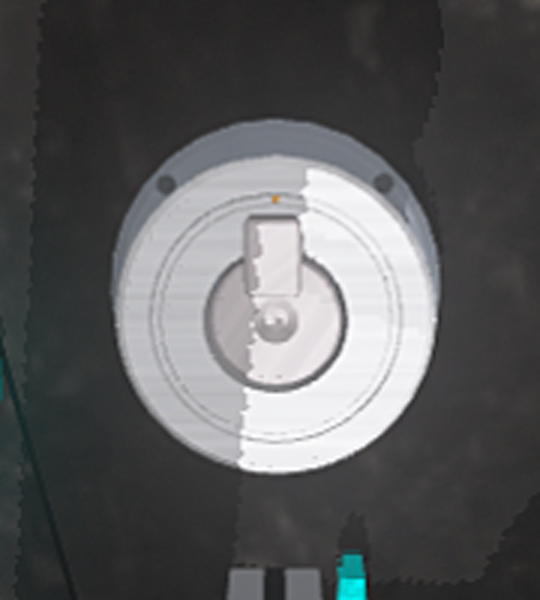

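View pics/w13s.png

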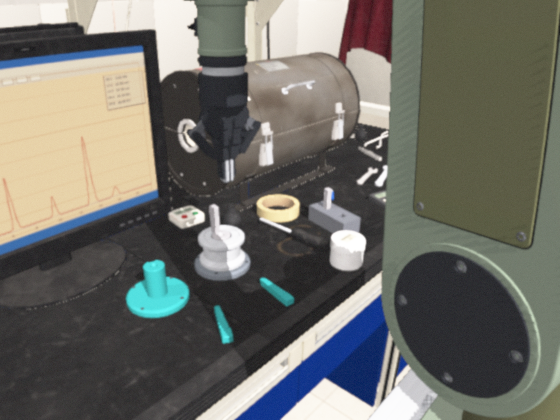

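Run:
```python
from h import *
import pickle
o=pickle.load(open("w13.pkl","rb"))
y=-.21;x=np.array([np.cos(y),np.sin(y)]);n=np.array([-x[1],x[0]]);c=np.array([550.8,-35.8])
f=lambda W:np.c_[(W[:,:2]-c)@x,(W[:,:2]-c)@n].round(2)
Z=lambda L:np.array(L)/3+[190,60]
print(f(px2w("wrist",Z([[247,221],[300,221],[250,296],[297,296]]),114.5,o)))
print(f(px2w("wrist",Z([[277,322]]),66,o)))
```

```text
[[15.48  6.03]
 [15.49 -4.78]
 [ 0.15  5.5 ]
 [ 0.16 -4.27]]
[[-13.52  -0.37]]
```

```bash
python3 -c "
from plant import *
print(close_job())"
```

```text
the job is handed in; nothing more can be done
None
```

I took the gib key from the near rack pocket and put it in the keyway. It bound with its thin end about 30 mm below the hub's top. I handed the job in at about 19.5 s with the gripper empty and clear of the key.

**Driving:** I let go of the key at about 21 mm depth and pushed the head down with the shut fingers. It slid at about 2 to 5 N until it bound. I then gave it six pushes, which ended at readings of 13 to 18.5 N. The first, 18.5 N, was closer to the 20 N limit than I meant. The head sank from 114.9 to 114.4 mm over these, and its height did not change over the last pushes (16.3, 13.1 and 12.9 N). It never sprang back when released.

**Last camera check:**
- **Key:** It stands upright with its back on the keyseat, and the head spans 0.2 to 15.5 mm from that plane. It sits about 1 mm to one side of the keyway's middle, at the edge of the slot's side clearance.
- **Surroundings:** The plain key and the tin, screwdriver and tape roll look undisturbed. I did not look at the pipette bulb at the end.

**Not checked:** I could not measure the contact force left between key and shaft. That it is above 14 N is inferred from the push forces and the steady height. The push forces are end-of-move readings, so a short peak in between would not show.

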